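# Half-shade check of a photodetector

### The job

Pick the loose photodetector (the tall block with a brass tab and a round window) off the bench and lower it gently, window up, into the empty nest of the half-shade fixture, tab in the nest's slot just like the reference detector beside it, seated fully down, and let go of it. Then slide the fixture's spring-return shutter by its upright grip to half travel, so that its straight front edge crosses the middle of both windows, and finish while still holding it steadily there against the spring. Leave the reference detector and everything else on the bench where they are.

Things in the scene. Friction and masses are not known exactly. Their poses are not given: they have to be found in the camera images.
- fixture: half-shade fixture, fixed: aluminium base plate 12 mm thick, y -80 to +80, x -135 to +95 mm of its origin (on its underside). Its +x is the way the shutter slides against its spring. Two black nests at x = 50, y = +40 (empty) and y = -40 mm (reference); between them the shutter's rail, 21 mm above the bench; spring tube at the -x end. No fixed part is higher than 46 mm
- nest (a point): centre of the floor of the empty nest, axes as the fixture's: x +50, y +40 mm of its origin, 12 mm above the bench. Pocket 44 mm (x) by 40 mm (y), 10 mm deep, walls 8 mm thick; a 16 mm wide slot for the tab goes right down through the +x wall only. White index lines on the walls mark its middle in x
- ref_nest (a point): centre of the floor of the other nest, same shape, 80 mm away at y = -40 mm of the fixture; the reference detector sits in it
- shutter (a joint): shutter travel in m, growing to the fixture's +x: 0 at rest (open), 0.060 at the far stop, half travel 0.030. The spring pushes back with 4 N at 0, 8.5 N at half, 13 N at the stop and returns it when let go. Dark blade 130 mm wide, 46 to 48.5 mm above the bench, on a 34 mm wide carriage; passes 4 mm above seated detectors, at rest clears them by 10 mm in x
- shutter_grip (a point): centre of the top of the shutter's upright black grip, moves with it: 12 mm thick (fixture x), 30 mm wide (fixture y), 28 mm high; top 76.5 mm, foot 48.5 mm above the bench. A plate 26 by 40 mm, 2 mm high, lies round its foot
- shutter_edge (a point): middle of the blade's straight front edge, moves with the shutter; at rest 30 mm short (in fixture x) of the line through both nest centres, at half travel exactly above that line
- detector: the loose photodetector: aluminium block 40 mm (x) by 36 mm (y) by 30 mm high, standing on the bench, round dark green window 26 mm across in its top, 90 to 155 g. Origin: centre of its underside, z up. A brass tab 12 mm wide, 8 mm high sticks out 12 mm from the foot of its +x face; in the nest that face looks to the fixture's +x
- detector_tab (a point): outer end of the loose detector's tab, 32 mm from the detector's origin in its +x direction, 4 mm above its underside
- reference: the reference detector, same shape as the loose one, sits in its nest with its tab in the slot; must stay. Origin at the centre of its underside
- blank: plain aluminium block 40 by 36 by 18 mm without tab or window, on the bench; not needed. Origin at the centre of its underside
- objective: microscope objective standing on the bench, 33 mm across, 60 mm high; not needed. Origin at the centre of its underside
- positioner: heavy steel micropositioner, about 60 by 50 mm and 86 mm high with a probe arm to its -x; not needed. Origin at the centre of its underside
- tweezers: steel tweezers lying flat, 118 mm long (x), 9 mm high; not needed. Origin at the centre of the underside
- shipper: round white wafer box, 117 mm across, 18.5 mm high; not needed. Origin at the centre of its underside
- bottle: white plastic bottle, 52 mm across, 125 mm high; not needed. Origin at the centre of its underside
- driver: small screwdriver, 120 mm long (x), lying on the bench; not needed. Origin under its middle

How it is judged:
On the way, in this order (a step that is already met when the one before it is completed fails the run):
1. the loose detector is fully seated in the empty nest, tab in the slot, let go, with the shutter still open (horizontal distance between detector and nest below 0.004 m and z of detector in the frame of nest between -0.003 and 0.0025 m and angle between detector's own z axis and vertical below 0.08 rad and angle between the x axis of detector and the x axis of fixture, either way round below 0.12 rad and x of detector_tab in the frame of nest above 0.02 m and contact force between the fingers and detector below 0.2 N and value of joint shutter below 0.006 m), for 0.2 s.
2. the shutter is held at half travel (value of joint shutter between 0.026 and 0.034 m and contact force between the fingers and shutter above 4 N), for 0.5 s.
At the end, for the whole second after the job is handed in: Detector on the floor of its nest (4 mm off centre, 2.5 mm up, 0.12 rad at most), tab in the slot, untouched; fingers hold the shutter still (over 4 N) at 30 mm of its 60 mm travel, within 4 mm; it touches neither detector; the reference is still seated (all of step 2 and horizontal distance between detector and nest below 0.004 m and z of detector in the frame of nest between -0.003 and 0.0025 m and angle between each of detector, reference's own z axis and vertical below 0.08 rad and angle between the x axis of detector and the x axis of fixture, either way round below 0.12 rad and x of detector_tab in the frame of nest above 0.02 m and velocity of joint shutter between -0.01 and 0.01 m/s and contact force between the fingers and detector below 0.2 N and contact force between shutter and detector below 0.3 N and contact force between shutter and reference below 0.3 N and horizontal distance between reference and ref_nest below 0.004 m and z of reference in the frame of ref_nest below 0.0025 m); the arm keeps its last pose, push and grip.
It fails at once if a bystander or the reference detector is disturbed (distance of reference from where it was at the start of the episode above 0.006 m or distance of any of blank, objective, positioner, tweezers, shipper, bottle, driver from where it was at the start of the episode above 0.02 m).
It fails at once if the detector is dropped (falls free) rather than lowered (contact force between anything else and detector below 0.02 N and linear speed of detector above 0.4 m/s).
It also fails if it takes over 45 s, if anything falls off the work surface, if the arm or the gripper's body presses on something with over 40 N, if the wrist force passes 120 N, or if a joint passes its speed limit or range.

### The arm

A 6-joint arm with a two-finger parallel gripper is mounted at the origin on the work surface. World frame = base frame: x ahead of the robot, y to its left, z up, the work surface at z = 0. Lengths are in m, angles in rad, forces in N, time in s.
With the tool pointing down it reaches from about 0.375 to 0.975 m from the base axis. Payload 3.8 kg.
Tool frame: the origin (TCP) lies at the very end of the fingers, on their centre line; the grasp point (between the pads) lies 19 mm behind it; z points along the fingers, y is the line along which they close (so a half turn about z gives the same grasp; the last joint's range is limited). The gripper opens to 85 mm and grips with 20 to 120 N. Pads are 22 mm wide; open, the fingers measure 114 mm over their backs; the gripper's body (76 mm by 85 mm) begins 54 mm behind the grasp point. The pads swing forward as they close: fully open they stand 13 mm farther back than shut.
Start: joints at [1.225, 0.264, 1.604, -0, 1.274, -0.037], TCP at [0.205, 0.643, 0.231] pointing down, gripper open.
Joint ranges: [-2.63, 2.63], [-0.94, 2.18], [0.31, 2.57], [-1.31, 4.45], [0, 2.66], [-2.55, 2.55]. Speed limits (rad/s): [2.57, 2.57, 3.14, 3.14, 3.14, 3.14].

### API

Orientations are given as a rotation vector (axis times angle).
In Python, from workcell import bot gives the robot as it stands.
- The arm moves only by the shell command python3 -m creep 'ROWS' [FORCE]. ROWS is JSON, a list of rows, each a list of 5 numbers: the shift along the tool's x, y, z in units of 0.05 m (1.0 is 0.05 m), then the turn about the tool's z in units of 0.1 rad (1.0 is 0.1 rad), then the opening, from 0 (shut) to 1 (fully open). In form: [[tx, ty, tz, spin, hand], ...]. A call has 1 to 20 rows; each row shifts and turns the commanded pose from where the row before left it, along the tool's axes as they then stand; what a row does not reach is not made up. A row lasts 1/8 s, in which the tool goes at most 62.5 mm and 10.7 degrees, less where a joint would pass 70% of its speed; a pose out of reach is approached as far as the arm can. A call with a number of a shift or a turn outside -1 to 1 is refused whole. A call with a gripper value outside its range is refused whole. The fingers move at their own pace and stop on an object; FORCE is the grip in N (left out, the last holds). Time passes only in rows, so rows that do not move let the fingers close. It gives the time, the measured TCP pose, the force, the opening and the grip force at its end, in the units of the state.
- bot.read_state(): the state, without advancing time (a new reading comes with each control period).
- bot.read_camera(name): name is "scene" or "top" or "wrist"; returns a dict with "pixels" (480x640x3 uint8, red, green, blue), "vfov" (degrees; the focal length in pixels is half the picture's height over the tangent of half this angle, whatever the lens; pixels are square), "cx", "cy" (the principal point, pixels), "dist_coeffs" ([k1, k2, p1, p2, k3] as OpenCV has them; the pictures are not rectified), "world_to_cam" (4x4, takes a point from world to camera coordinates). Camera axes: x right, y down, z forward; pixel columns grow to the right and rows downward; lengths in m; the calibration is good to about 2 mm. A picture is of the moment at which its call begins. There is no depth.
- bot.finish_job(): hands the job in; it is judged then, once.
Trained networks look in a picture, given as the dict that the camera call returned (one of the last four; its "shot" number tells which), for a name from the list of things; names that differ only in an ending like _2 or _b are one class to them, and where a whole thing is asked for, a point or a joint stands for the part that bears it (a point fixed in the world has none). Each returns a list of dicts, best first, with "score" (0 to 1); they miss things now and then, are a little off and sometimes report something else, mostly with a low value. They report only what shows in the picture. A call takes as long as a camera call.
- bot.look_for(target, picture): "bbox" ([left, top, right, bottom] in pixels, round what is visible of it).
- bot.regions_of(target, picture): "mask" (480x640 bool, what is visible of it) and "bbox" ([left, top, right, bottom] in pixels, round what is visible of it).
The state is a dict: "time": time; "q": joint angles; "joint_vel": joint speeds; "joint_torque": joint torques, N m; "tool_pos": TCP position; "tcp_rot": TCP orientation; "wrist_force": force on the tool from outside, world axes, zero at the start; "torque": the same for the moment, N m; "width": opening from 0.0 (shut) to 1.0 (fully open); "grip_force": force on a finger pad.
Only numpy, scipy, OpenCV 4.12 (cv2) and the standard library are available. Lean on these libraries where they do the work, as an engineer would, in place of code of your own. Each camera call takes 0.05 s, during which the arm holds its last target. There are 200 camera calls.

## Working session

There is one attempt and no reset: what is moved stays moved. The work goes in short steps, Python scripts to look and compute and a shell command to move; the robot and the scene stay as the last step left them, time stands still between calls to the robot, and variables do not carry over. Pictures are saved under pics/ and viewed, at most 10 in all, crops included, and the job is handed in when it is done.

```bash
mkdir -p pics; ls; cat > h.py <<'E'
import numpy as np, cv2
from workcell import bot
def K(p):
    f=240/np.tan(np.radians(p["vfov"])/2); return np.array([[f,0,p["cx"]],[0,f,p["cy"]],[0,0,1.]])
def px2w(p,uv,z):
    n=cv2.undistortPoints(np.array(uv,float).reshape(-1,1,2),K(p),np.array(p["dist_coeffs"],float)).reshape(-1,2)
    T=np.array(p["world_to_cam"]);R=T[:3,:3];c=-R.T@T[:3,3]
    d=np.c_[n,np.ones(len(n))]@R
    return c+d*((z-c[2])/d[:,2])[:,None]
def w2px(p,X):
    T=np.array(p["world_to_cam"])
    return cv2.projectPoints(np.array(X,float).reshape(-1,3),cv2.Rodrigues(T[:3,:3])[0],T[:3,3],K(p),np.array(p["dist_coeffs"],float))[0].reshape(-1,2)
def save(p,n,img=None): cv2.imwrite("pics/"+n,cv2.cvtColor(p["pixels"],cv2.COLOR_RGB2BGR) if img is None else img)
E
python3 - <<'E'
from h import *
for c in("top","scene"):
    p=bot.read_camera(c);save(p,c+"0.png")
    T=np.array(p["world_to_cam"]);print(c,(-T[:3,:3].T@T[:3,3]).round(3),p["vfov"],p["dist_coeffs"])
    for t in("detector","fixture","reference","shutter_grip","blank","bottle","objective","positioner"):
        print(t,[(np.round(o["bbox"]),round(o["score"],2)) for o in bot.look_for(t,p)[:2]])
s=bot.read_state();print(s)
E
```

```text
pics
top [ 0.308 -0.014  1.363] 49.741505616017044 [-0.14946302  0.          0.          0.          0.        ]
detector [(array([216., 244., 229., 263.]), 0.55)]
fixture [(array([355., 205., 417., 295.]), 0.62)]
reference [(array([395., 211., 409., 232.]), 0.63)]
shutter_grip [(array([360., 234., 414., 264.]), 0.9)]
blank [(array([260., 216., 282., 234.]), 0.55)]
bottle [(array([171., 300., 195., 319.]), 0.82), (array([353., 210., 415., 296.]), 0.73)]
objective [(array([264., 264., 278., 272.]), 0.68)]
positioner [(array([465., 200., 500., 237.]), 0.89)]
scene [ 1.12  -0.792  0.686] 57.2030106369991 [-0.05829986  0.          0.          0.          0.        ]
detector []
fixture [(array([234., 254., 342., 325.]), 0.98), (array([336., 215., 344., 238.]), 0.19)]
reference [(array([285., 290., 307., 317.]), 0.8), (array([263., 259., 311., 295.]), 0.56)]
shutter_grip [(array([262., 254., 310., 294.]), 0.61)]
blank [(array([365., 238., 385., 251.]), 0.63)]
bottle [(array([350., 164., 365., 200.]), 0.78)]
objective [(array([334., 218., 346., 235.]), 0.66), (array([285., 289., 307., 315.]), 0.41)]
positioner []
{'time': 0.9, 'q': array([ 1.22510399e+00,  2.63896121e-01,  1.60395792e+00, -4.05105902e-06,
        1.27370777e+00, -3.69178059e-02]), 'joint_vel': array([-0.00034656, -0.00048796,  0.00192819,  0.00034235, -0.00080513,
        0.00055952]), 'joint_torque': array([ 1.76787325e-04, -5.15055370e+01, -3.67729962e+01,  7.03057162e-05,
        7.34755286e-04,  2.51522135e-05]), 'tool_pos': array([0.20514584, 0.64308538, 0.2313051 ]), 'tcp_rot': array([4.83094087e-01, 3.10421709e+00, 4.63984270e-05]), 'wrist_force': array([-0.61749801,  1.2581871 ,  0.05668451]), 'torque': array([ 0.01826855, -0.05239468,  0.00409666]), 'grip_force': 0.0, 'width': 1.002790318019152}
```

```bash
python3 - <<'E'
import cv2
i=cv2.imread('pics/top0.png');print(cv2.imwrite('pics/topc.png',cv2.resize(i[180:330,160:420],None,fx=3,fy=3,interpolation=cv2.INTER_CUBIC)))
E
```

```text
True
```

View pics/top0.png

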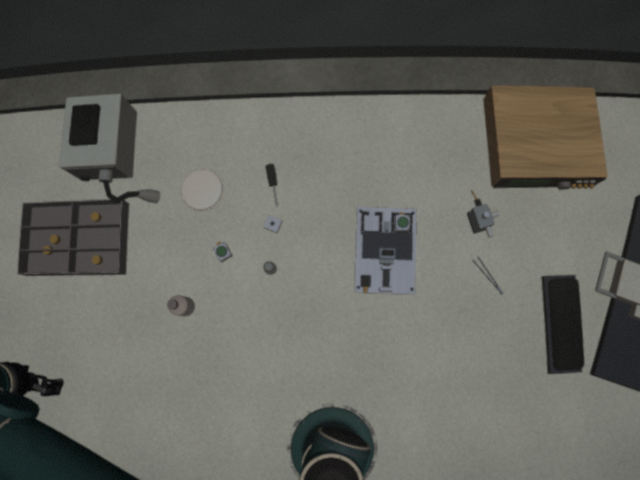

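View pics/topc.png

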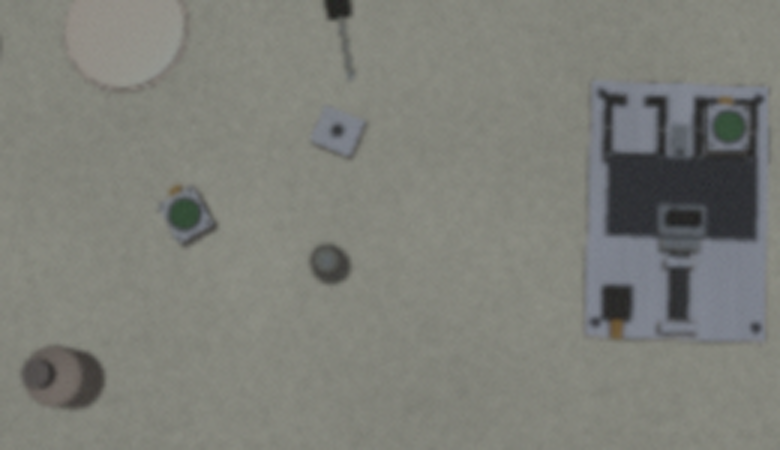

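The top picture shows the detector (window at ~(222,251), tab up-left at ~(218,243)) and the fixture with its +x pointing nearly up the image. The empty nest is at ~(372,222) and the reference window at ~(403,222). I'll get coarse positions, then refine with the wrist camera.

```bash
cat >> h.py <<'E'
from scipy.spatial.transform import Rotation as Ro
def tool():
    s=bot.read_state(); R=Ro.from_rotvec(s["tcp_rot"]).as_matrix(); return np.array(s["tool_pos"]),R
def plan(x,y,z,yaw):
    """units to go to x,y,z with tool y axis along world yaw (mod pi); translation in current tool axes"""
    t,R=tool(); d=R.T@(np.array([x,y,z])-t)/0.05
    cur=np.arctan2(R[1,1],R[0,1]); e=(yaw-cur+np.pi/2)%np.pi-np.pi/2
    print("t",t.round(4),"yawY",round(cur,3),"shift units",d.round(3),"spin units",round(-e/0.1,2),"q6",round(bot.read_state()["q"][5],2))
E
python3 - <<'E'
from h import *
p=bot.read_camera("top")
f=lambda x,y:(160+x/3,180+y/3)
print("win",px2w(p,[f(185,213)],.03),"tab",px2w(p,[f(175,189)],.006))
c=px2w(p,[f(594,81),f(768,86),f(766,341),f(586,337)],.012);print("plate\n",c.round(4))
print("refwin",px2w(p,[f(729,126)],.042)); print("grip",px2w(p,[f(684,218)],.0765))
t,R=tool();print(R.round(3))
w=bot.read_camera("wrist");T=np.array(w["world_to_cam"]);C=-T[:3,:3].T@T[:3,3];print("cam in tool",R.T@(C-t),(T[:3,:3]@R).round(2),w["vfov"])
d=px2w(p,[f(185,213)],.03)[0];plan(d[0],d[1],.231,0)
E
```

```text
win [[0.51274042 0.27718876 0.03      ]] tab [[0.53829756 0.2917487  0.006     ]]
plate
 [[ 0.6263 -0.0844  0.012 ]
 [ 0.6184 -0.24    0.012 ]
 [ 0.3911 -0.2273  0.012 ]
 [ 0.3986 -0.0705  0.012 ]]
refwin [[ 0.57654301 -0.19903212  0.042     ]]
grip [[ 0.49179487 -0.15279854  0.0765    ]]
[[-0.953  0.304 -0.   ]
 [ 0.304  0.953 -0.   ]
 [-0.    -0.    -1.   ]]
cam in tool [ 0.06709114  0.00033997 -0.14365875] [[-0.    1.   -0.  ]
 [-0.96 -0.   -0.27]
 [-0.27  0.    0.96]] 63.12082125634059
t [0.2051 0.6431 0.2313] yawY 1.262 shift units [-8.085e+00 -5.102e+00  6.000e-03] spin units 12.62 q6 -0.04
```

```bash
python3 -m creep '[[-0.9,-0.57,0,0,1],[-0.9,-0.57,0,0,1],[-0.9,-0.57,0,0,1],[-0.9,-0.57,0,0,1],[-0.9,-0.57,0,0,1],[-0.9,-0.57,0,0,1],[-0.9,-0.57,0,0,1],[-0.9,-0.57,0,0,1],[-0.9,-0.57,0,0,1],[0,0,0.3,-1,1],[0,0,0.3,-1,1],[0,0,0.3,-1,1],[0,0,0.3,-1,1],[0,0,0,-1,1],[0,0,0,-1,1],[0,0,0,-1,1],[0,0,0,-1,1],[0,0,0,0,1]]'
python3 - <<'E'
from h import *
w=bot.read_camera("wrist");save(w,"w1.png");plan(.513,.277,.17,2.07)
for t in("detector","detector_tab"):
    for o in bot.regions_of(t,w)[:2]: print(t,np.round(o["bbox"]),round(o["score"],2))
E
```

```text
time: 3.25
tool_pos: [0.5131, 0.2756, 0.1714]
tcp_rot: [-0.762, 3.048, 0.0]
wrist_force: [0.0, -0.4, -0.1]
width: 0.998
grip_force: 0.0
t [0.5131 0.2756 0.1714] yawY 2.06 shift units [-0.012  0.025  0.027] spin units -0.1 q6 -1.61
detector [306. 200. 355. 266.] 0.73
detector [ 75. 268. 114. 375.] 0.19
detector_tab [302. 197. 353. 263.] 0.58
```

View pics/w1.png

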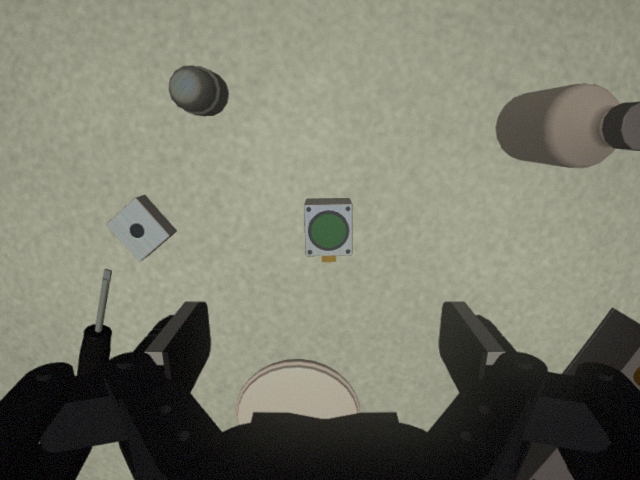

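The wrist view shows the detector nearly square in the image, with its top face from (305,199) to (353,257), window centre at ~(328,231) and tab at the bottom. I'll measure it precisely.

```bash
cat >> h.py <<'E'
def green(p,z,box):
    a=p["pixels"].astype(int);x0,y0,x1,y1=box;m=np.zeros(a.shape[:2],np.uint8)
    s=a[y0:y1,x0:x1];m[y0:y1,x0:x1]=(s[...,1]>s[...,0]*1.35)&(s[...,1]>s[...,2]*1.1)
    v,u=np.nonzero(m); return px2w(p,np.c_[u,v],z),len(u)
def face(p,z,box,thr=140):
    a=p["pixels"].min(2);x0,y0,x1,y1=box;m=np.zeros(a.shape,np.uint8);m[y0:y1,x0:x1]=a[y0:y1,x0:x1]>thr
    c=max(cv2.findContours(m,0,2)[0],key=cv2.contourArea)[:,0]
    r=cv2.minAreaRect((px2w(p,c,z)[:,:2]*1000).astype(np.float32)); return r
E
python3 - <<'E'
from h import *
w=bot.read_camera("wrist")
g,n=green(w,.03,(300,190,360,270));print("win",g.mean(0).round(4),n,np.ptp(g,0))
print(w["pixels"][202:206,310:318].min(2),w["pixels"][235,280:300].min(2))
for t in(130,150):print(face(w,.03,(295,190,365,262),t))
print(px2w(w,[(305,199),(353,199),(353,256),(305,257)],.03).round(4),px2w(w,[(328,262)],.008))
plan(*g.mean(0)[:2],.171,2.06)
E
```

```text
win [0.5148 0.2798 0.03  ] 905 [0.02574597 0.02550897 0.        ]Traceback (most recent call last):
  File "<stdin>", line 4, in <module>
    return umr_minimum(a, axis, None, out, keepdims, initial, where)
numpy.exceptions.AxisError: axis 2 is out of bounds for array of dimension 2
```

```bash
python3 - <<'E'
from h import *
w=bot.read_camera("wrist")
a=w["pixels"].astype(int)
print(a[204,312],a[235,280],a[201,320])
g,n=green(w,.03,(300,190,360,270))
for t in(150,165):print(face(w,.03,(295,190,365,262),t))
c=px2w(w,[(305,199),(353,199),(353,256),(305,257)],.03);print(c.round(4),c.mean(0))
plan(*g.mean(0)[:2],.171,2.06)
E
```

```text
[95 92 82] [165 166 145] [87 84 77]
((519.8370361328125, 297.9985656738281), (5.396328449249268, 12.378235816955566), 80.01287078857422)Traceback (most recent call last):
  File "<stdin>", line 6, in <module>
  File "h.py", line 28, in face
    c=max(cv2.findContours(m,0,2)[0],key=cv2.contourArea)[:,0]
      ~~~^^^^^^^^^^^^^^^^^^^^^^^^^^^^^^^^^^^^^^^^^^^^^^^^
ValueError: max() iterable argument is empty
```

```bash
sed -i 's/a=p\["pixels"\].min(2);x0/a=p["pixels"].astype(int);a=a[...,2]-a[...,0]+100;x0/; s/thr=140/thr=93/' h.py
python3 - <<'E'
from h import *
w=bot.read_camera("wrist");a=w["pixels"].astype(int)
print(a[210,318],a[250,318],a[235,280])
for t in(92,97):
  r=face(w,.03,(295,190,365,262),t);print(r)
c=px2w(w,[(305,205),(353,205),(353,256),(305,257)],.03);print(c.round(4),c.mean(0))
g,n=green(w,.03,(300,190,360,270))
plan(*g.mean(0)[:2],.171,2.06)
E
```

```text
[149 153 158] [149 157 155] [165 168 146]
((514.1392211914062, 279.2680358886719), (40.19049072265625, 34.54787063598633), 29.085006713867188)
((514.6273803710938, 279.59295654296875), (38.609031677246094, 34.451683044433594), 29.080598831176758)
[[0.5057 0.2555 0.03  ]
 [0.489  0.2868 0.03  ]
 [0.5235 0.306  0.03  ]
 [0.5415 0.274  0.03  ]] [0.51493532 0.28054899 0.03      ]
t [0.513  0.2756 0.1713] yawY 2.061 shift units [-0.072  0.056  0.006] spin units 0.01 q6 -1.61
```

```bash
python3 -m creep '[[-0.07,0.056,0.6,-0.17,0.8],[0,0,0.8,0,0.8],[0,0,0.8,0,0.8],[0,0,0.6,0,0.8],[0,0,0.3,0,0.8],[0,0,0.14,0,0.8],[0,0,0,0,0.8],[0,0,0,0,0],[0,0,0,0,0],[0,0,0,0,0],[0,0,0,0,0],[0,0,0,0,0],[0,0,0,0,0]]' 40
```

```text
time: 5.18
tool_pos: [0.516, 0.2804, 0.0108]
tcp_rot: [-0.789, 3.038, 0.001]
wrist_force: [0.0, -0.2, 6.5]
width: 0.415
grip_force: 42.1
```

```bash
python3 -m creep '[[0,0,-0.3,0,0],[0,0,-0.6,0,0],[0,0,-0.9,0,0],[0,0,-0.9,0,0],[0,0,-0.6,0.0,0],[0,0,-0.3,0,0],[0,0,0,1,0],[0,0,0,1,0],[0,0,0,1,0],[0,0,0,1,0],[0,0,0,1,0],[0,0,0,0.6,0],[0,0,0,0,0]]'
python3 - <<'E'
from h import *
o=np.array([.5286,-.1567]);a=-.055;r=np.array([[np.cos(a),-np.sin(a)],[np.sin(a),np.cos(a)]])
n=o+r@[.05,.04];print(n);plan(*n,.19,a+np.pi/2)
E
```

```text
time: 6.8
tool_pos: [0.5139, 0.2793, 0.1881]
tcp_rot: [-0.08, -3.138, 0.002]
wrist_force: [0.2, -0.5, -1.5]
width: 0.415
grip_force: 41.3
[ 0.58072329 -0.1195091 ]
t [0.5139 0.2793 0.1881] yawY 1.52 shift units [-1.742 -7.897 -0.032] spin units 0.04 q6 -1.06
```

```bash
python3 -m creep '[[-0.1,-0.4,0,0,0],[-0.15,-0.8,0,0,0],[-0.2,-0.9,0,0,0],[-0.2,-0.9,0,0,0],[-0.2,-0.9,0,0,0],[-0.2,-0.9,0,0,0],[-0.2,-0.9,0,0,0],[-0.2,-0.9,0,0,0],[-0.2,-0.8,0,0,0],[-0.09,-0.5,0,0,0],[0,0,0,0,0],[0,0,0,0,0]]'
python3 - <<'E'
from h import *
w=bot.read_camera("wrist");save(w,"w2.png");print(tool()[0])
np.savez("w2.npz",**{k:v for k,v in w.items()})
for t in("nest","reference","shutter_grip"):
    for o in bot.look_for(t,w)[:2]: print(t,np.round(o["bbox"]),round(o["score"],2))
E
```

```text
time: 8.3
tool_pos: [0.5806, -0.1193, 0.1889]
tcp_rot: [-0.082, -3.14, -0.001]
wrist_force: [0.3, -0.6, -1.4]
width: 0.408
grip_force: 41.3
[ 0.58066999 -0.11885391  0.18903866]
nest [173.   0. 381. 273.] 0.68
reference [199. 195. 252. 258.] 0.56
shutter_grip [176.  70. 367. 191.] 0.77
```

View pics/w2.png

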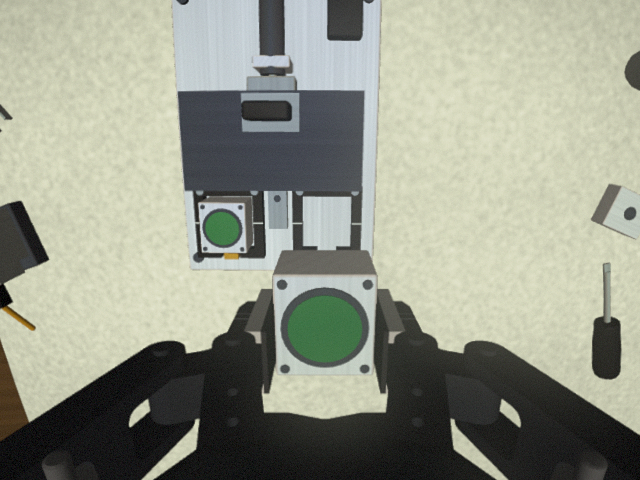

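The wrist view shows the detector held and level (window ~(324,327)), the empty nest at ~(327,222) and the reference window at ~(222,228). I'll zoom in on the nest.

```bash
python3 - <<'E'
import cv2
i=cv2.imread('pics/w2.png');cv2.imwrite('pics/w2c.png',cv2.resize(i[175:275,180:385],None,fx=3.9,fy=3.9,interpolation=cv2.INTER_CUBIC))
E
```

```text
(no output)
```

View pics/w2c.png

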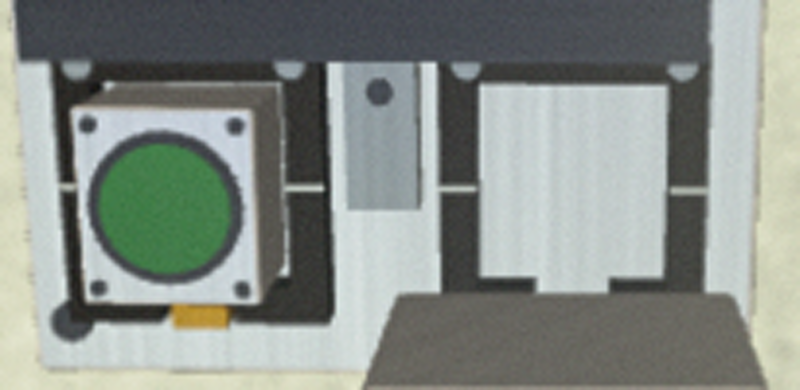

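```bash
python3 - <<'E'
from h import *
w=dict(np.load("w2.npz"))
f=lambda L:[((u+.5)/3.9-.5+180,(v+.5)/3.9-.5+175) for u,v in L]
P=px2w(w,f([(440,188),(708,190),(60,187),(326,188)]),.022)[:,:2]
print(P.round(4));d=P[1]-P[2];d2=P[1]-P[0];d3=(P[0]+P[1])/2-(P[2]+P[3])/2
for e in(d,d2,d3):print("yaw",np.arctan2(-e[0],e[1]).round(4),np.linalg.norm(e).round(4))
print("nest idx",(P[0]+P[1])/2,"floorcentre in y (pocket walls top)",px2w(w,f([(478,189),(669,189)]),.022)[:,:2].mean(0))
b=px2w(w,f([(20,61),(708,62)]),.046)[:,:2];e=b[1]-b[0];print("blade",b,np.arctan2(-e[0],e[1]))
t,R=tool()
g,n=green(w,t[2]-.0108+.03,(270,270,380,375));print("held",g.mean(0),np.ptp(g,0),"in tool",R.T@(g.mean(0)-t))
r,n=green(w,.042,(190,190,260,260));print("ref",r.mean(0),np.ptp(r,0))
print("face",face(w,t[2]-.0108+.03,(265,270,385,380)), face(w,.042,(195,195,258,260)))
print("tcp",t,"yawY",np.arctan2(R[1,1],R[0,1]))
E
```

```text
[[ 0.5823 -0.1451]
 [ 0.5857 -0.0892]
 [ 0.5777 -0.2253]
 [ 0.581  -0.169 ]]
yaw -0.0587 0.1363
yaw -0.0605 0.056
yaw -0.058 0.0801
nest idx [ 0.58395655 -0.11715039] floorcentre in y (pocket walls top) [ 0.58395568 -0.11726305]
blade [[ 0.54780685 -0.22123896]
 [ 0.5553287  -0.09052855]] -0.05748249320475806
held [ 0.57983267 -0.11911043  0.20848187] [0.02619472 0.02621082 0.        ] in tool [ 0.00117163 -0.00080487 -0.01919991]
ref [ 0.57902535 -0.19796132  0.042     ] [0.02563923 0.02610758 0.        ]
face ((580.423583984375, -119.07197570800781), (44.10039520263672, 40.7605094909668), 86.93844604492188) ((578.9291381835938, -195.3142547607422), (49.25611114501953, 52.74770736694336), 84.40875244140625)
tcp [ 0.58104019 -0.11836275  0.18928187] yawY 1.5203826061677816
```

```bash
python3 -m creep '[[-0.082,0.044,0.3,0.06,0],[0,0,0.6,0,0],[0,0,0.7,0,0],[0,0,0.6,0,0],[0,0,0.4,0,0],[0,0,0.2,0,0],[0,0,0,0,0],[0,0,0,0,0]]'
python3 - <<'E'
from h import *
w=bot.read_camera("wrist");save(w,"w3.png");np.savez("w3.npz",**w)
t,R=tool()
g,n=green(w,t[2]-.0108+.03,(270,200,400,400));print("held",g.mean(0),np.ptp(g,0),n,"in tool",R.T@(g.mean(0)-t));plan(.584,-.1171,.024,1.5125)
E
```

```text
time: 9.5
tool_pos: [0.5866, -0.1175, 0.0506]
tcp_rot: [0.091, 3.138, -0.001]
wrist_force: [-0.3, 0.0, -1.1]
width: 0.409
grip_force: 41.3
held [ 0.58590516 -0.11725804  0.06996048] [2.62788802e-02 2.62472656e-02 2.77555756e-17] 3943 in tool [ 0.00077942  0.00025643 -0.01920228]
t [ 0.5867 -0.1176  0.0508] yawY 1.513 shift units [0.056 0.007 0.535] spin units 0.0 q6 -1.75
```

View pics/w3.png

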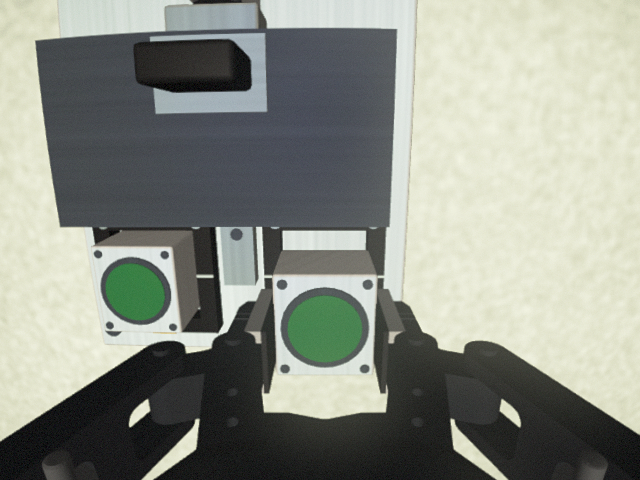

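The detector is now held just above the nest, with the index lines visible at about (268,277) and (378,278). I'll re-measure the nest from this close view.

```bash
python3 - <<'E'
from h import *
w=dict(np.load("w3.npz"));a=w["pixels"].astype(int).sum(2)//3
print(a[262:295,266:272].mean(1).round().astype(int));print(a[262:295,378:383].mean(1).round().astype(int));print(a[262:295,200:208].mean(1).round().astype(int))
print(a[260:268,250:285].mean(0).round().astype(int));print(a[240:246,355:400].mean(0).round().astype(int))
i=cv2.imread('pics/w3.png');cv2.imwrite('pics/w3c.png',cv2.resize(i[215:315,190:410],None,fx=3.6,fy=3.6,interpolation=cv2.INTER_CUBIC))
r,n=green(w,.042,(90,240,180,340));print("ref",r.mean(0),np.ptp(r,0))
E
```

```text
[ 56  56  56  57  58  55  58  57  56  57  54  57  88 165 220 203  81  52
  58  58  56  58  55  56  56  55  64  86  90  91  89  91  90]
[ 73  72  74  73  74  73  71  73  72  73  71  71  83 145 218 204 108  73
  71  73  72  72  70  70  71  74  80  94  98  98  97  99  97]
[ 42  43  42  44  44  40  42  42  43  43  40  47 106 183 221 178  66  38
  41  42  43  41  42  43  43  41  44  42  42  41  42  43  41]
[174 175 176 173 120  80  72 112 221 226 226 231 234 176  75  52  55  57
  55  56  57  56  56  57  58  64  81  98 108 109 108 109 107 107 107]
[223 223 224 222 220 218 219 220 220 216 184  78  59  68  71  72  72  73
  71  72  72  74  73  73  74  74  74  72  72  84 148 226 226 226 224 223
 222 223 223 223 223 222 221 223 224]
ref [ 0.57929853 -0.19850923  0.042     ] [0.02654697 0.02642239 0.        ]
```

View pics/w3c.png

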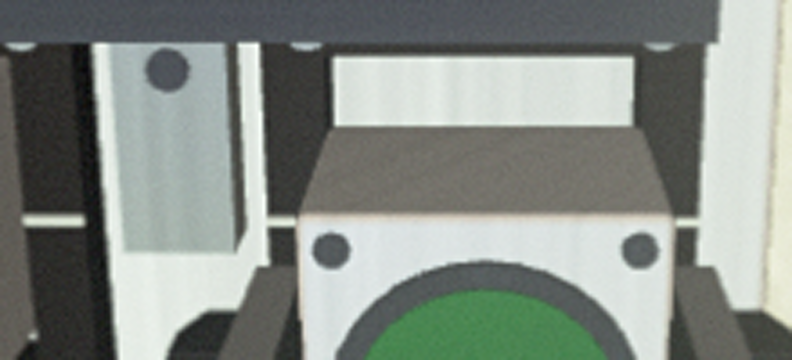

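```bash
python3 - <<'E'
from h import *
w=dict(np.load("w3.npz"));t,R=tool()
P=px2w(w,[(264.1,276.2),(383.6,276.3),(213.5,276)],.022)[:,:2];print(P.round(4))
n=P[:2].mean(0);e=P[1]-P[2];yaw=np.arctan2(-e[0],e[1]);print("nest",n,"yaw",yaw,np.linalg.norm(P[1]-P[0]),np.linalg.norm(P[0]-P[2]))
c=px2w(w,[(273.5,272),(375,272),(379,374),(272,374)],t[2]+.0192);print("face corners c",c.round(4),c.mean(0))
g,_=green(w,t[2]+.0192,(270,200,400,400));d=np.append(n-g.mean(0)[:2],0);print("d",d,"tool units",R.T@d/.05,"tool yaw",np.arctan2(R[1,1],R[0,1])-np.pi/2)
E
```

```text
[[ 0.5827 -0.1455]
 [ 0.586  -0.0894]
 [ 0.5812 -0.1695]]
nest [ 0.58431999 -0.11741155] yaw -0.05906373329641568 0.05618495781059505 0.024058616291406692
face corners c [[ 0.5637 -0.1332  0.07  ]
 [ 0.5657 -0.0989  0.07  ]
 [ 0.6059 -0.0982  0.07  ]
 [ 0.6036 -0.1377  0.07  ]] [ 0.58471712 -0.11700036  0.06996048]
d [-0.00158518 -0.00015351  0.        ] tool units [ 3.14729813e-02 -4.89720244e-03 -8.20373801e-05] tool yaw -0.057824330047117956
```

```bash
python3 -m creep '[[0.03,-0.005,0,0,0],[0,0,0.1,0,0],[0,0,0.1,0,0],[0,0,0.1,0,0],[0,0,0.1,0,0],[0,0,0.05,0,0],[0,0,0.04,0,0],[0,0,0,0,0]]'
```

```text
time: 10.55
tool_pos: [0.5839, -0.1174, 0.0247]
tcp_rot: [-0.091, -3.14, -0.0]
wrist_force: [-0.1, -0.5, -1.1]
width: 0.409
grip_force: 41.3
```

```bash
python3 -m creep '[[0,0,0.02,0,0],[0,0,0.02,0,0],[0,0,0.01,0,0],[0,0,0,0,0]]'
```

```text
time: 11.05
tool_pos: [0.5841, -0.1175, 0.0228]
tcp_rot: [0.091, 3.14, -0.0]
wrist_force: [-1.5, 0.7, 2.9]
width: 0.411
grip_force: 41.8
```

```bash
python3 -m creep '[[0,0,0,0,0.44],[0,0,0,0,0.48],[0,0,0,0,0.52],[0,0,0,0,0.55],[0,0,0,0,0.55],[0,0,-0.15,0,0.55],[0,0,-0.3,0,0.55],[0,0,-0.6,0,0.55],[0,0,-0.8,0,0.55],[0,0,-0.8,0,0.55],[0,0,0,0,0.55]]'
python3 - <<'E'
from h import *
w=bot.read_camera("wrist");save(w,"w4.png")
t,R=tool();print(t)
for nm,b in(("det",(260,150,420,400)),("ref",(100,150,255,400))):
    g,n=green(w,.042,b);print(nm,g.mean(0),np.ptp(g,0),n)
o=np.array([.5843,-.1174]);a=-.0588;r=np.array([[np.cos(a),-np.sin(a)],[np.sin(a),np.cos(a)]])
print("grip exp from top/nest: look image")
for k in bot.look_for("shutter_grip",w)[:2]:print(k["bbox"],k["score"])
E
```

```text
time: 12.42
tool_pos: [0.5876, -0.1183, 0.161]
tcp_rot: [0.09, 3.13, -0.003]
wrist_force: [0.7, 0.1, 0.8]
width: 0.547
grip_force: 0.0
[ 0.58584687 -0.11786781  0.15831345]
det [ 0.58297343 -0.11715622  0.042     ] [0.02585578 0.02583076 0.        ] 1111
ref [ 0.6019003  -0.21279462  0.042     ] [0.16782849 0.12760704 0.        ] 1358
grip exp from top/nest: look image
[157.1, 52.0, 371.7, 188.0] 0.65
```

View pics/w4.png

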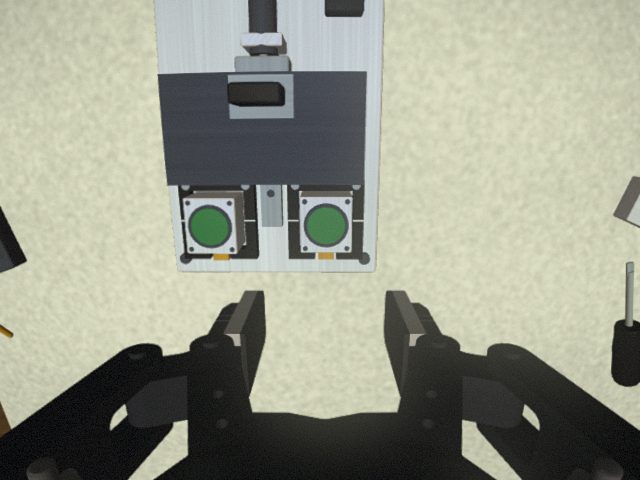

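The picture shows the detector down in its nest with its tab in the slot (window ~(327,226)), matching the reference (~(210,227)). The grip top is at ~(256,92). I'll locate the grip.

```bash
python3 - <<'E'
from h import *
w=bot.read_camera("wrist");a=w["pixels"].astype(int).sum(2)
m=np.zeros(a.shape,np.uint8);m[72:112,220:294]=a[72:112,220:294]<130
print(a[93,222:294:3],a[70:116:2,250]);v,u=np.nonzero(m);print(u.min(),u.max(),v.min(),v.max())
o=np.array([.5320,-.1544]);A=-.0588;r=np.array([[np.cos(A),-np.sin(A)],[np.sin(A),np.cos(A)]])
for z in(.0765,.0485):
  p=(px2w(w,np.c_[u,v],z)[:,:2]-o)@r;print(z,"fix min",np.percentile(p,1,0),"max",np.percentile(p,99,0))
b=(px2w(w,[(168,185),(365,184),(158,73),(366,73),(228,118),(294,119),(230,75)],.0485)[:,:2]-o)@r;print(b.round(4))
for gx in(-.044,-.040,-.036):print(gx,w2px(w,[np.append(o+r@[gx+dx,dy],z) for z in(.0765,.0485) for dx in(-.006,.006) for dy in(-.015,.015)]).round().tolist())
g,n=green(w,.042,(180,190,250,255));print("ref",g.mean(0))
plan(.4918,-.1528,.158,A)
E
```

```text
[210  88 137 130 140 129 144 151 163 143 145 155 157 164 165 168 164 160
 126  85 379 477 470 372] [464 460 458 464 242 288 490 480 478 304 132 134 149 155 159 150 141 151
 144 110  77 182 467]
225 282 89 111
0.0765 fix min [-0.04094019 -0.01440863] max [-0.02911612  0.01689805]
0.0485 fix min [-0.0439185  -0.02124296] max [-0.03061091  0.01399161]
[[ 0.0148 -0.0619]
 [ 0.0146  0.0662]
 [-0.0545 -0.0622]
 [-0.053   0.0653]
 [-0.0267 -0.0199]
 [-0.0258  0.0213]
 [-0.0522 -0.0174]]
-0.044 [[223.0, 72.0], [278.0, 71.0], [224.0, 95.0], [278.0, 94.0], [234.0, 79.0], [283.0, 78.0], [235.0, 99.0], [283.0, 99.0]]
-0.04 [[223.0, 80.0], [278.0, 79.0], [224.0, 102.0], [278.0, 102.0], [234.0, 86.0], [283.0, 85.0], [235.0, 106.0], [284.0, 105.0]]
-0.036 [[223.0, 87.0], [278.0, 86.0], [224.0, 110.0], [279.0, 109.0], [235.0, 92.0], [283.0, 92.0], [235.0, 112.0], [284.0, 112.0]]
ref [ 0.57906412 -0.19809275  0.042     ]
t [ 0.5835 -0.1173  0.1547] yawY 1.513 shift units [ 1.789 -0.814 -0.065] spin units -15.7 q6 -1.75
```

```bash
python3 -m creep '[[0.56,-0.26,0,0,0.6],[0.56,-0.26,0,0,0.6],[0.566,-0.26,0,0,0.6],[0,0,0,1,0.6],[0,0,0,1,0.6],[0,0,0,1,0.6],[0,0,0,1,0.6],[0,0,0,1,0.6],[0,0,0,1,0.6],[0,0,0,1,0.6],[0,0,0,1,0.6],[0,0,0,1,0.6],[0,0,0,1,0.6],[0,0,0,1,0.6],[0,0,0,1,0.6],[0,0,0,1,0.6],[0,0,0,1,0.6],[0,0,0,1,0.6],[0,0,0,0.7,0.6]]'
python3 -m creep '[[0,0,0,0,0.6],[0,0,0,0,0.6]]'
python3 - <<'E'
from h import *
w=bot.read_camera("wrist");save(w,"w5.png")
plan(.4971,-.1513,.055,-.0588)
o=np.array([.5320,-.1544]);A=-.0588;r=np.array([[np.cos(A),-np.sin(A)],[np.sin(A),np.cos(A)]])
i=cv2.imread("pics/w5.png")
for q in w2px(w,[np.append(o+r@[-.035+dx,.001+dy],.0765) for dx in(-.006,.006) for dy in(-.015,.015)]):cv2.circle(i,tuple(int(x) for x in q.round()),2,(0,0,255),-1)
save(w,"w5m.png",i)
E
```

```text
time: 14.95
tool_pos: [0.4961, -0.151, 0.1528]
tcp_rot: [-2.284, -2.152, 0.003]
wrist_force: [-0.4, -0.3, 0.3]
width: 0.6
grip_force: 0.0
time: 15.2
tool_pos: [0.4968, -0.1512, 0.1538]
tcp_rot: [-2.281, -2.157, 0.001]
wrist_force: [-0.1, -0.4, 0.4]
width: 0.601
grip_force: 0.0
t [ 0.497  -0.1513  0.154 ] yawY -0.056 shift units [-1.000e-03  5.000e-03  1.981e+00] spin units 0.03 q6 -0.29
```

View pics/w5m.png

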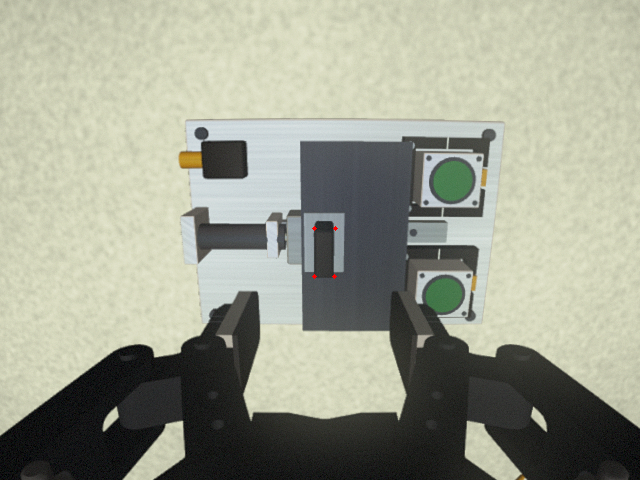

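The grip lies midway between the fingers at ~(324,250) and matches my projection. The shutter is still open. Next I descend and grip.

```bash
python3 -m creep '[[0,0,0.4,0,0.6],[0,0,0.6,0,0.6],[0,0,0.5,0,0.6],[0,0,0.3,0,0.6],[0,0,0.14,0,0.6],[0,0,0,0,0.6],[0,0,0,0,0],[0,0,0,0,0],[0,0,0,0,0],[0,0,0,0,0],[0,0,0,0,0],[0,0,0,0,0]]' 60
```

```text
time: 16.75
tool_pos: [0.4972, -0.1517, 0.0588]
tcp_rot: [-2.284, -2.157, 0.001]
wrist_force: [-4.3, -0.2, 6.6]
width: 0.121
grip_force: 60.4
```

```bash
python3 -m creep '[[0,0.05,0,0,0],[0,0.1,0,0,0],[0,0.1,0,0,0],[0,0.1,0,0,0],[0,0.1,0,0,0],[0,0.1,0,0,0],[0,0.05,0,0,0],[0,0,0,0,0],[0,0,0,0,0],[0,0,0,0,0]]'
python3 - <<'E'
from h import *
w=bot.read_camera("wrist");save(w,"w6.png");print(tool()[0]);p=bot.read_camera("scene");save(p,"s6.png");p=bot.read_camera("top");save(p,"t6.png")
E
```

```text
time: 18.0
tool_pos: [0.5257, -0.1533, 0.0588]
tcp_rot: [-2.282, -2.156, 0.004]
wrist_force: [-8.4, 0.1, 9.1]
width: 0.124
grip_force: 60.9
[ 0.52570079 -0.15332972  0.05882853]
```

View pics/w6.png

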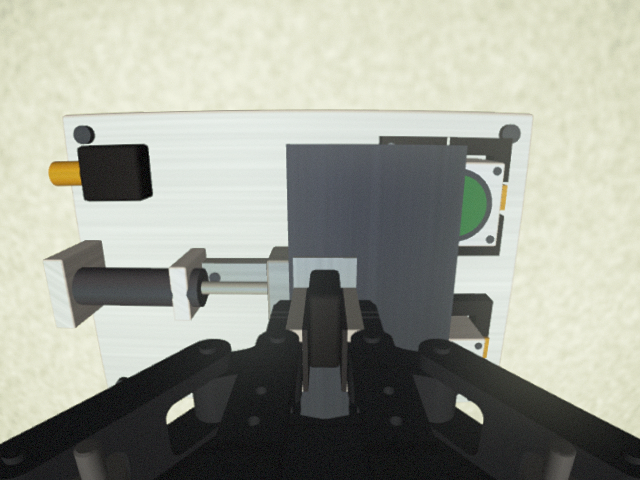

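The shutter has moved and the blade edge crosses the detector window at u≈463. I'll measure the edge against the nest line.

```bash
python3 -m creep '[[0,0.02,0,0,0],[0,0,0,0,0],[0,0,0,0,0],[0,0,0,0,0]]'
python3 - <<'E'
from h import *
w=bot.read_camera("wrist");b=w["pixels"].astype(int).sum(2)
o=np.array([.5320,-.1544]);A=-.0588;r=np.array([[np.cos(A),-np.sin(A)],[np.sin(A),np.cos(A)]])
def edge(v,lo,hi): 
    d=np.diff(cv2.GaussianBlur(b[v-1:v+2].mean(0,keepdims=True),(5,1),0)[0]);return lo+np.argmax(d[lo:hi])+.5
for v in(190,205,220,260,270,280):
    u=edge(v,440,485);print(v,u,((px2w(w,[(u,v)],.0485)[:,:2]-o)@r).round(4))
print("index line",((px2w(w,[(450,140)],.022)[:,:2]-o)@r).round(4), tool()[0], bot.read_state()["wrist_force"])
E
```

```text
time: 18.65
tool_pos: [0.5266, -0.1534, 0.0588]
tcp_rot: [-2.282, -2.156, 0.004]
wrist_force: [-9.1, 0.3, 9.6]
width: 0.124
grip_force: 60.9
190 463.5 [[0.0504 0.0473]]
205 461.5 [[0.0502 0.0413]]
220 484.5 [[0.0603 0.0351]]
260 456.5 [[0.0502 0.018 ]]
270 455.5 [[0.0502 0.0135]]
280 454.5 [[0.0502 0.009 ]]
index line [[0.0517 0.0664]] [ 0.52658732 -0.15338819  0.05882598] [-8.37611764 -0.43315821  9.77189441]
```

```bash
python3 -m creep '[[0,0,0,0,0],[0,0,0,0,0],[0,0,0,0,0],[0,0,0,0,0],[0,0,0,0,0]]' && python3 -c "
from workcell import bot
print(bot.finish_job())"
```

```text
time: 19.32
tool_pos: [0.5266, -0.1534, 0.0588]
tcp_rot: [-2.282, -2.156, 0.004]
wrist_force: [-8.0, -0.5, 9.6]
width: 0.125
grip_force: 60.9
the job is handed in; nothing more can be done
None
```

I handed the job in at 19.3 s: the detector is seated window up with its tab in the slot, and the gripper is holding the shutter steady at about 30 mm of travel (blade edge within about 1.5 mm of the nest line); the hand-in call returned no verdict.

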